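Change over a welding fixture and hold its spring jaw open

ROBOT

A 7-joint arm with a two-finger parallel gripper is mounted at the origin on the work surface. World frame = base frame: x ahead of the robot, y to its left, z up, the work surface at z = 0. Lengths are in mm, angles in rad, forces in N, time in s.
With the tool pointing down it reaches from about 400 to 875 mm from the base axis. Payload 4.4 kg.
Tool frame: the origin (TCP) lies at the very end of the fingers, on their centre line; the grasp point (between the pads) lies 19 mm behind it; z points along the fingers, y is the line along which they close (so a half turn about z gives the same grasp; the last joint's range is limited). The gripper opens to 85 mm and grips with 20 to 120 N. Pads are 22 mm wide; open, the fingers measure 114 mm over their backs; the gripper's body (76 mm by 85 mm) begins 54 mm behind the grasp point. The pads swing forward as they close: fully open they stand 13 mm farther back than shut.
Start: joints at [-1.328, 0.628, 0.038, 1.517, -0.027, 0.996, -0.02], TCP at [197.521, 619.276, 231.313] pointing down, gripper open.
Joint ranges: [-3.06, 3.06], [-0.37, 2.12], [-1.25, 1.32], [0.18, 2.47], [-1.1, 4.24], [0.23, 1.98], [-2.94, 2.94]. Speed limits (rad/s): [2.57, 2.57, 3.14, 3.14, 3.14, 3.14, 3.14].

INTERFACE

Orientations are given as a unit quaternion [x, y, z, w].
In Python, from plant import telemetry, cams, workorder, nets gives the robot as it stands. The module is installed in compiled form; this text tells all that it offers.
- The arm moves only by the shell command python3 -m creep 'ROWS' [FORCE]. ROWS is a JSON object of lists of equal length, an entry for each row: "delta_pos": the shift along the tool's x, y, z in mm, a list of three; "angular": the turn, a rotation vector about the tool's x, y, z in rad, a list of three; "claw": the closure in counts, from 0 (fully open) to 255 (shut). A call has 1 to 20 rows; each row shifts and turns the commanded pose from where the row before left it, along the tool's axes as they then stand; what a row does not reach is not made up. A row lasts 1/8 s, in which the tool goes at most 62.5 mm and 10.7 degrees, less where a joint would pass 70% of its speed; a pose out of reach is approached as far as the arm can. A call with a gripper value outside its range is refused whole. The fingers move at their own pace and stop on an object; FORCE is the grip in N (left out, the last holds). Time passes only in rows, so rows that do not move let the fingers close. It gives the time, the measured TCP pose, the force, the opening and the grip force at its end, in the units of the state.
- telemetry.sense(): the state, without advancing time (a new reading comes with each control period).
- cams.get_image(name): name is "scene" or "top" or "wrist"; returns a dict with "img" (480x640x3 uint8, red, green, blue), "vfov" (degrees; the focal length in pixels is half the picture's height over the tangent of half this angle, whatever the lens; pixels are square), "cx", "cy" (the principal point, pixels), "distortion" ([k1, k2, p1, p2, k3] as OpenCV has them; the pictures are not rectified), "R" (3x3) and "t" (3): a world point X has camera coordinates R X + t; the wrist camera has in their place "mount" (4x4, takes a point from camera to tool coordinates, whose origin is the TCP and whose axes are the flange's). Camera axes: x right, y down, z forward; pixel columns grow to the right and rows downward; lengths in mm; the calibration is good to about 2 mm. A picture is of the moment at which its call begins: read the wrist's pose just before it. There is no depth.
- workorder.job_done(): hands the job in; it is judged then, once.
Trained networks look in a picture, given as the dict that the camera call returned (one of the last four; its "shot" number tells which), for a name from the list of things; names that differ only in an ending like _2 or _b are one class to them, and where a whole thing is asked for, a point or a joint stands for the part that bears it (a point fixed in the world has none). Each returns a list of dicts, best first, with "p" (0 to 1); they miss things now and then, are a little off and sometimes report something else, mostly with a low value. They report only what shows in the picture. A call takes as long as a camera call. They do not tell look-alikes from the thing itself.
- nets.masks_of(picture, query): "mask" (480x640 bool, what is visible of it) and "box" ([centre column, centre row, width, height] in pixels, round what is visible of it).
The state is a dict: "t": time; "joints": joint angles; "qvel": joint speeds; "effort": joint torques, N m; "tcp_pos": TCP position; "eef_rot": TCP orientation; "ft_force": force on the tool from outside, world axes, zero at the start; "wrist_torque": the same for the moment, N m; "gripper_width": finger opening in mm; "grasp_force": force on a finger pad.
Only numpy, scipy, OpenCV 4.12 (cv2) and the standard library are available. Lean on these libraries where they do the work, as an engineer would, in place of code of your own. Each camera call takes 0.05 s, during which the arm holds its last target. There are 200 camera calls.

TASK

Change the welding fixture over for the opposite-hand frame: swap the tall and the short spacer tubes, so that each stands seated flat on the fixture on the post where the other one was. Then draw back the spring-loaded jaw, which has an upright handle, until its pointer lines up with the index line, and finish while still holding it there, so a workmate can drop a tube in. Leave the wrench, screwdriver and tin where they lie.

Things in the scene. Friction and masses are not known exactly. Their poses are not given: they have to be found in the camera images.
- jig: Fixed welding fixture: steel base plate 210 (x) x 320 (y) x 12 mm on the bench. Origin: centre of its underside; x points away from the handle side, y left, z up. Rails at y = +-37 mm, 34 mm high; fixed V-block at x = 50 to 103, 62 mm high; flat scale bar at y = 46 to 70, 18 mm high. The front corners round x = -75, y = +-115 are bare (room to park a spacer).
- left_post (a point): Foot of the left locating post, on the plate's top face (12 mm above the bench), at x = 0, y = +115 mm of the jig. The steel post is 14 mm in diameter and stands 28 mm up from this point; a thin bright disc surrounds its foot.
- right_post (a point): Foot of the right locating post, the same, at x = 0, y = -115 mm of the jig.
- tall_spacer: Loose aluminium tube, outside diameter 44 mm, bore 24 mm, 75 mm tall, about 0.2 kg, standing upright over one of the two posts with its lower end on the plate. Origin: centre of its lower end; z along the tube.
- short_spacer: The same tube but 45 mm tall, about 0.13 kg, standing over the other post. Origin: centre of its lower end; z along the tube.
- jaw: Aluminium spring slide between the rails, 62 mm wide, 34 mm high, with a V-jaw 63 mm high at its far end and a black upright handle at its near end. At rest its origin and axes coincide with the jig's; it pulls out up to 80 mm along the jig's -x. The spring draws it back to rest: about 5 N at the start, 9 N at 25 mm, 15 N at 65 mm.
- handle (a point): Centre of the top of the handle, 88 mm above the bench: a black upright paddle 14 mm thick along the jig's x, 44 mm wide along y, lower end 18 mm above the bench. A rod 12 mm thick, 25 mm above the bench, joins it to the slide's body, 43 mm behind it: room for a finger at both broad faces, above the rod. Moves with the jaw.
- pointer (a point): Outer end of the pointer, a 3 mm wide steel ridge running along y on top of the slide, on its left side (y = +46 mm), 41 mm above the bench. It moves with the jaw.
- mark: Fixed index block 18 x 22 x 19 mm on the scale bar left of the slide; the 3 mm wide bright ridge along y on its top, 41 mm above the bench, is the index line. Origin: centre of its underside, below the line; axes as the jig's. It lies 25 to 65 mm towards the handle side (jig -x) from the pointer at rest. Pointer at the line: its x in this frame is 0.
- wrench: Bystander: steel wrench 160 mm long lying on the bench left of the fixture. Origin: centre of its underside, x along its length.
- screwdriver: Bystander: screwdriver 180 mm long lying on the bench right of the fixture. Origin: centre of its underside, x along its length.
- tin: Bystander: small white and blue tin 60 mm in diameter, 70 mm tall, standing on the bench at the left near corner of the fixture. Origin: centre of its underside.
Mind the look-alikes: they are no part of the job. What is shaped like the tall_spacer but red is not meant. Leave any pink look-alike of the short_spacer alone.

How it is judged:
By the outcome, as a careful person would: the job done as asked, in the order asked, and still so for the second after the job is handed in, while the arm keeps its last pose, push and grip.
It also fails if it takes over 67 s, if anything falls off the work surface, if the arm or the gripper's body presses on something with over 40 N, if the wrist force passes 120 N, or if a joint passes its speed limit or range.

## Working session

There is one attempt and no reset: what is moved stays moved. The work goes in short steps, Python scripts to look and compute and a shell command to move; the robot and the scene stay as the last step left them, time stands still between calls to the robot, and variables do not carry over. Pictures are saved under pics/ and viewed, at most 13 in all, crops included, and the job is handed in when it is done.

```bash
mkdir -p pics
cat > h.py <<'E'
import numpy as np, cv2
from plant import telemetry, cams, workorder, nets
from scipy.spatial.transform import Rotation as Ro
def K(d):
    f=240/np.tan(np.radians(d["vfov"])/2); return np.array([[f,0,d["cx"]],[0,f,d["cy"]],[0,0,1.]])
def ext(d,s=None):
    if "R" in d: return np.array(d["R"]),np.array(d["t"])
    M=np.array(d["mount"]); R=Ro.from_quat(s["eef_rot"]).as_matrix()
    Rc=R@M[:3,:3]; c=R@M[:3,3]+np.array(s["tcp_pos"]); return Rc.T,-Rc.T@c
def onz(d,px,z,s=None):
    R,t=ext(d,s); p=cv2.undistortPoints(np.array(px,float).reshape(-1,1,2),K(d),np.array(d["distortion"],float)).reshape(-1,2)
    r=np.c_[p,np.ones(len(p))]@R; c=-R.T@t; return c+r*((z-c[2])/r[:,2])[:,None]
def proj(d,X,s=None):
    R,t=ext(d,s); return cv2.projectPoints(np.array(X,float).reshape(-1,1,3),cv2.Rodrigues(R)[0],t,K(d),np.array(d["distortion"],float))[0].reshape(-1,2)
def save(d,n,crop=None,k=1):
    im=d["img"][:,:,::-1]
    if crop: a,b,c,e=crop; im=im[b:e,a:c]
    cv2.imwrite("pics/"+n,cv2.resize(np.ascontiguousarray(im),None,fx=k,fy=k,interpolation=cv2.INTER_CUBIC))
E
python3 - <<'E'
from h import *
s=telemetry.sense(); print(s)
a=cams.get_image("scene"); b=cams.get_image("top"); save(a,"s0.png"); save(b,"t0.png")
for n,d in(("scene",a),("top",b)):
    R,t=ext(d); print(n,-R.T@t,d["vfov"])
    for q in "jig tall_spacer short_spacer jaw handle mark tin wrench screwdriver".split():
        print(q,[(round(float(r["p"]),2),np.round(r["box"]).tolist()) for r in nets.masks_of(d,q)][:4])
E
```

```text
{'t': 0.0, 'joints': array([-1.3277714 ,  0.62936876,  0.03844598,  1.51836906, -0.02700306,
        0.99629402, -0.01998701]), 'qvel': array([-0.0004631 , -0.00103243, -0.00124318, -0.00186404,  0.00077244,
        0.00125518,  0.0006655 ]), 'effort': array([-9.20332859e-04, -5.63391709e+01,  1.22570280e+00, -1.93454736e+01,
        1.09355879e-02,  1.04818345e-02,  1.65523420e-05]), 'tcp_pos': array([197.34407072, 618.66053318, 230.3741608 ]), 'eef_rot': array([ 1.53795538e-01,  9.88102226e-01, -9.51029652e-04, -1.34682655e-04]), 'ft_force': array([ 0.64038091, -0.22247941,  0.65323788]), 'wrist_torque': array([0.02629463, 0.02565444, 0.03614872]), 'grasp_force': 0.0, 'gripper_width': 85.72519419924426}
scene [1324.28507077 -137.37445973  573.81476174] 51.08404661388714
jig [(0.69, [324.0, 250.0, 193.0, 102.0])]
tall_spacer [(0.94, [192.0, 265.0, 32.0, 51.0]), (0.84, [263.0, 240.0, 25.0, 45.0])]
short_spacer [(0.96, [447.0, 320.0, 32.0, 40.0]), (0.71, [389.0, 251.0, 20.0, 32.0])]
jaw [(0.71, [326.0, 234.0, 49.0, 60.0])]
handle [(0.57, [326.0, 234.0, 45.0, 60.0])]
mark [(0.57, [356.0, 234.0, 9.0, 12.0])]
tin [(0.94, [440.0, 219.0, 35.0, 48.0]), (0.32, [328.0, 234.0, 49.0, 60.0])]
wrench [(0.73, [468.0, 280.0, 37.0, 55.0])]
screwdriver [(0.71, [188.0, 235.0, 52.0, 49.0])]
top [ 478.37899894   33.3049744  1067.32665396] 48.33522603206152
jig [(0.94, [323.0, 258.0, 180.0, 135.0])]
tall_spacer [(0.95, [448.0, 250.0, 35.0, 24.0]), (0.94, [384.0, 271.0, 25.0, 25.0])]
short_spacer [(0.79, [250.0, 157.0, 22.0, 27.0]), (0.66, [267.0, 245.0, 24.0, 23.0])]
jaw [(0.91, [326.0, 263.0, 43.0, 70.0])]
handle [(0.55, [326.0, 261.0, 44.0, 70.0])]
mark [(0.53, [289.0, 278.0, 16.0, 5.0])]
tin [(0.65, [200.0, 285.0, 34.0, 34.0])]
wrench [(0.83, [210.0, 214.0, 26.0, 77.0])]
screwdriver [(0.69, [446.0, 315.0, 46.0, 82.0])]
```

View pics/s0.png

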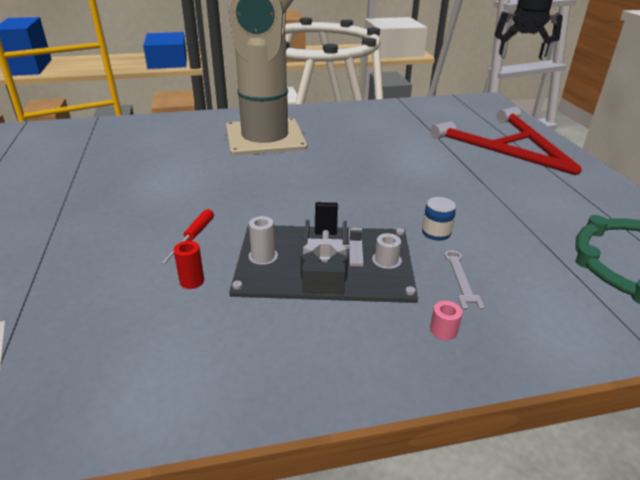

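View pics/t0.png

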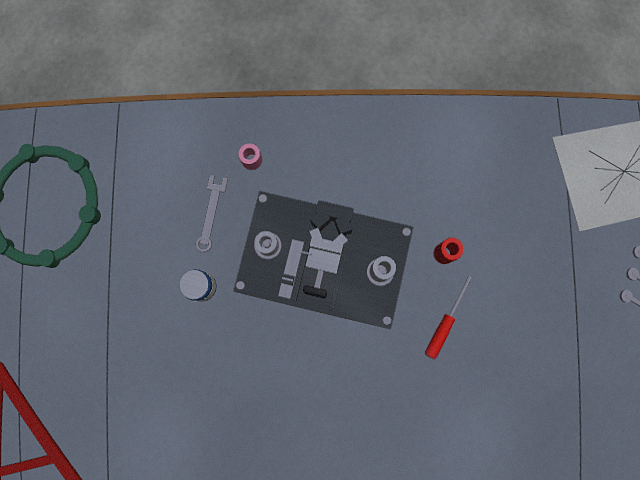

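The grey tubes stand on the fixture: tall at top (384,271) / scene (262,240), short at top (267,245) / scene (388,251). They fit the description. The red tube (top 450,250) and the pink one (top 250,156) are look-alikes standing on the bare bench. I'll confirm this in an enlarged crop and fit the jig's pose.

Run:
```python
from h import *
b=cams.get_image("top"); save(b,"t1.png",(180,130,480,340),2.66)
bolts=onz(b,[(262.5,198),(407,232),(387,321),(240,286)],16)
print(np.round(bolts,1)); c=bolts.mean(0); print("c",c)
for q,h in(("tall_spacer",75),("short_spacer",45)):
    for r in nets.masks_of(b,q): 
        x=r["box"]; print(q,r["p"],onz(b,[x[:2]],12+h/2).round(1))
r=nets.masks_of(b,"jig")[0]["mask"].astype(np.uint8)
R=cv2.minAreaRect(np.argwhere(r)[:,::-1].astype(np.float32)); P=onz(b,cv2.boxPoints(R),12); print(P.round(1),P.mean(0))
for i in range(4): d=P[(i+1)%4]-P[i]; print(np.hypot(*d[:2]).round(1),np.degrees(np.arctan2(d[1],d[0])).round(2))
for i in range(4): d=bolts[(i+1)%4]-bolts[i]; print(np.hypot(*d[:2]).round(1),np.degrees(np.arctan2(d[1],d[0])).round(2))
m=nets.masks_of(b,"mark"); print(onz(b,[m[0]["box"][:2]],30) if m else 0)
```

```text
[[ 721.9  160.5   16. ]
 [ 648.2 -128.4   16. ]
 [ 472.7  -83.4   16. ]
 [ 545.   204.6   16. ]]
c [596.9467254   38.32289341  16.        ]
tall_spacer 0.89 [[568.7 -77.8  49.5]]
tall_spacer 0.72 [[ 610.4 -203.3   49.5]]
short_spacer 0.97 [[621.8 150.6  34.5]]
short_spacer 0.93 [[803.2 182.6  34.5]]
[[ 532.7  221.    12. ]
 [ 750.9  171.3   12. ]
 [ 668.5 -149.3   12. ]
 [ 455.1  -91.6   12. ]] [601.79381641  37.83832252  12.        ]
223.7 -12.83
331.0 -104.4
221.1 164.88
322.1 76.05
298.2 -104.31
181.2 165.6
296.9 75.91
182.3 -14.0
[[558.53296747 113.93332157  30.        ]]
```

View pics/t1.png

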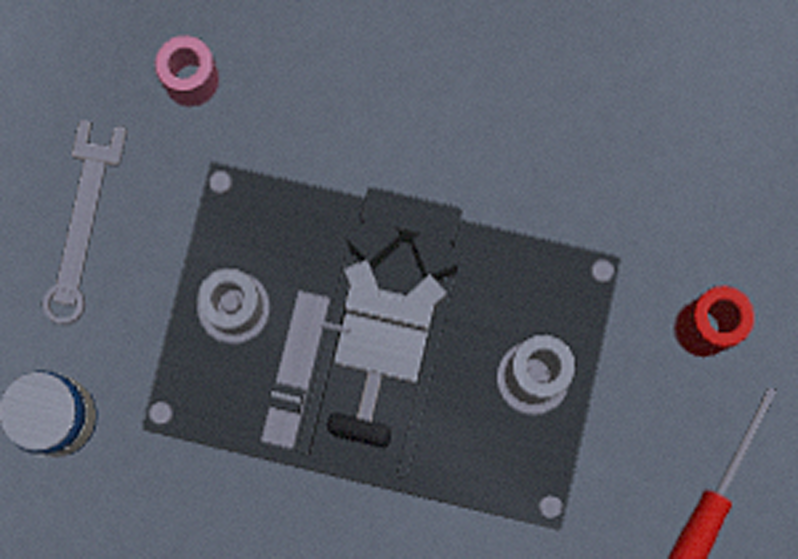

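Confirmed: both grey tubes sit on bright discs with a post inside, tall on the right and short on the left. Next I'll move above the tall tube and look from near.

```bash
cat >> h.py <<'E'
def to(x,y,z,ydeg=None):
    """needed shift in present tool axes; turn about tool z so tool y points at ydeg (mod 180)"""
    s=telemetry.sense(); R=Ro.from_quat(s["eef_rot"]); d=R.inv().apply(np.array([x,y,z])-s["tcp_pos"]); M=R.as_matrix()
    print("shift",d.round(1),"t",round(s["t"],2),end=" ")
    a=np.degrees(np.arctan2(M[1,1],M[0,1])); print("tooly",a.round(2),"tilt",(M[:,2]).round(4),end=" ")
    if ydeg is not None: print("turn z",np.round(-np.radians((ydeg-a+90)%180-90),4),end="")
    print()
E
python3 -c "
from h import *
to(572,-74,200,75.8)"
```

```text
shift [-567.5 -546.7   31.3] t 1.25 tooly 72.3 tilt [-0.  0. -1.] turn z -0.061
```

```bash
python3 -m creep '{"delta_pos":[[-35.5,-34.2,2],[-35.5,-34.2,2],[-35.5,-34.2,2],[-35.5,-34.2,2],[-35.5,-34.2,2],[-35.5,-34.2,2],[-35.5,-34.2,2],[-35.5,-34.2,2],[-35.5,-34.2,2],[-35.5,-34.2,2],[-35.5,-34.2,2],[-35.5,-34.2,2],[-35.5,-34.2,2],[-35.5,-34.2,2],[-35.5,-34.2,2],[-35.5,-34.2,2],[0,0,0],[0,0,0]],"angular":[[0,0,0],[0,0,0],[0,0,0],[0,0,0],[0,0,0],[0,0,0],[0,0,0],[0,0,0],[0,0,0],[0,0,0],[0,0,0],[0,0,0],[0,0,0],[0,0,0],[0,0,0],[0,0,-0.061],[0,0,0],[0,0,0]],"claw":[0,0,0,0,0,0,0,0,0,0,0,0,0,0,0,0,0,0]}' 40
python3 - <<'E'
from h import *
s=telemetry.sense(); d=cams.get_image("wrist"); save(d,"w1.png")
to(572,-74,200,75.8); print(d["mount"])
for q,h in(("tall_spacer",87),("short_spacer",57)):
    for r in nets.masks_of(d,q): print(q,r["p"],np.round(r["box"]),onz(d,[r["box"][:2]],h,s))
print(proj(d,[s["tcp_pos"],[568.8,-73.2,12],[568.8,-73.2,87]],s))
E
```

```text
t: 3.5
tcp_pos: [571.9, -74.0, 199.1]
eef_rot: [0.124, 0.992, 0.0, -0.0]
ft_force: [0.6, 1.0, -0.4]
gripper_width: 85.5
grasp_force: 0.0
shift [-0.3 -0.8 -0.8] t 3.55 tooly 75.87 tilt [-6.0e-04  1.1e-03 -1.0e+00] turn z 0.0012
[[-3.73950815e-04 -9.50707499e-01 -3.10088875e-01  7.99005247e+01]
 [ 9.99999801e-01 -5.13208968e-04  3.67510358e-04  1.50073741e-01]
 [-5.08535245e-04 -3.10088676e-01  9.50707502e-01 -1.42493291e+02]
 [ 0.00000000e+00  0.00000000e+00  0.00000000e+00  1.00000000e+00]]
tall_spacer 0.89 [168. 287.  80.  81.] [[ 587.47483212 -182.84310256   87.        ]]
tall_spacer 0.56 [312. 220.  64.  83.] [[564.57560197 -71.57132803  87.        ]]
short_spacer 0.81 [614. 374.  49.  69.] [[770.98157324 146.34839764  57.        ]]
short_spacer 0.8 [594. 209.  86.  63.] [[616.29110724 133.53519416  57.        ]]
short_spacer 0.72 [466. 196. 123. 170.] [[583.25197665  41.50106089  57.        ]]
[[310.66687633 313.00516665]
 [310.69191998 201.48907817]
 [310.70271136 226.58014598]]
```

View pics/w1.png

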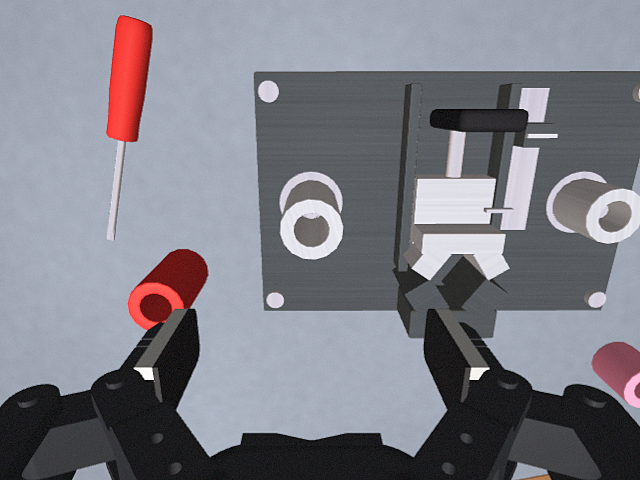

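The wrist view shows the tall tube's rim centred at (312,229), bolts at (268,91), (275,300) and (597,300), the index line at (542,136) and the pointer at (498,210).

Run:
```python
from h import *
s=telemetry.sense(); d=cams.get_image("wrist")
b=onz(d,[(268,91),(275,300),(597,300)],15,s); print(b.round(1))
for i,j in((0,1),(1,2)): v=b[j]-b[i]; print(np.hypot(*v[:2]),np.degrees(np.arctan2(v[1],v[0])))
c=(b[0]+b[2])/2; print("jig c",c)
g=cv2.cvtColor(d["img"],cv2.COLOR_RGB2GRAY)
m=((g>150)*255).astype(np.uint8); m[:, :270]=0; m[:,355:]=0; m[:160]=0;m[265:]=0
n,l,st,ce=cv2.connectedComponentsWithStats(m); k=1+np.argmax(st[1:,4]); print(st[k],ce[k])
print("tall top",onz(d,[(312,229)],87,s),"disc",onz(d,[(312,202)],12.5,s))
p=onz(d,[(542,136),(498,210.5)],41,s); a=np.radians(-14.2); v=p[0]-p[1]; print(p.round(1), "mark-pointer jig",v[0]*np.cos(a)+v[1]*np.sin(a),-v[0]*np.sin(a)+v[1]*np.cos(a))
```

```text
[[ 474.3  -82.8   15. ]
 [ 650.9 -126.8   15. ]
 [ 724.   163.3   15. ]]
182.03159500733216 -13.993945189797309
299.18292966203296 75.86513335292189
jig c [599.15001224  40.28320496  15.        ]
[ 278  199   64   61 2112] [309.49810606 228.4124053 ]
tall top [[570.90901931 -71.64273269  87.        ]] disc [[569.64081453 -71.06908037  12.5       ]]
[[556.  109.4  41. ]
 [605.7  71.7  41. ]] mark-pointer jig -57.4097621552819 24.34895966085332
```

```bash
python3 -m creep '{"delta_pos":[[0.8,1,38],[0.8,1,40],[0,0,40],[0,0,30],[0,0,10],[0,0,0],[0,0,0],[0,0,0],[0,0,0],[0,0,0],[0,0,0]],"angular":[[0,0,0],[0,0,0],[0,0,0],[0,0,0],[0,0,0],[0,0,0],[0,0,0],[0,0,0],[0,0,0],[0,0,0],[0,0,0]],"claw":[0,0,0,0,0,255,255,255,255,255,255]}' 60
```

```text
t: 5.08
tcp_pos: [572.5, -72.6, 42.9]
eef_rot: [0.124, 0.992, 0.0, 0.001]
ft_force: [0.2, -0.5, 6.5]
gripper_width: 42.3
grasp_force: 61.3
```

```bash
python3 -m creep '{"delta_pos":[[0,0,-20],[0,0,-22],[25,0,0],[30,0,0],[20,0,0],[0,0,20],[0,0,15],[0,0,5],[0,0,0]],"angular":[[0,0,0],[0,0,0],[0,0,0],[0,0,0],[0,0,0],[0,0,0],[0,0,0],[0,0,0],[0,0,0]],"claw":[255,255,255,255,255,255,255,255,255]}' 60
```

```text
t: 6.2
tcp_pos: [498.8, -54.1, 43.3]
eef_rot: [0.124, 0.992, 0.0, 0.0]
ft_force: [0.0, -0.6, -2.5]
gripper_width: 42.1
grasp_force: 61.1
```

```bash
python3 -m creep '{"delta_pos":[[0,0,1],[0,0,0.5],[0,0,0]],"angular":[[0,0,0],[0,0,0],[0,0,0]],"claw":[255,255,255]}' 60
```

```text
t: 6.58
tcp_pos: [499.0, -54.1, 42.9]
eef_rot: [0.124, 0.992, 0.0, 0.001]
ft_force: [-1.8, 1.0, 10.2]
gripper_width: 42.5
grasp_force: 62.4
```

```bash
python3 -m creep '{"delta_pos":[[0,0,0],[0,0,0],[0,0,-30],[0,0,-45],[0,0,-45],[-20,40,-20],[-20,50,0],[-20,50,0],[-14,50,0],[0,40,0],[0,0,0]],"angular":[[0,0,0],[0,0,0],[0,0,0],[0,0,0],[0,0,0],[0,0,0],[0,0,0],[0,0,0],[0,0,0],[0,0,0],[0,0,0]],"claw":[0,0,0,0,0,0,0,0,0,0,0]}' 60
python3 - <<'E'
from h import *
s=telemetry.sense(); d=cams.get_image("wrist"); save(d,"w2.png"); to(627.2,151.8,182,75.9)
for r in nets.masks_of(d,"short_spacer"): print(r["p"],np.round(r["box"]))
print(proj(d,[[627.2,151.8,57],[627.2,151.8,12]],s))
E
```

```text
t: 7.95
tcp_pos: [626.5, 156.3, 181.0]
eef_rot: [0.12, 0.993, 0.001, -0.0]
ft_force: [0.6, -0.6, -0.5]
gripper_width: 85.9
grasp_force: 0.0
shift [-1.2 -0.9 -1. ] t 8.0 tooly 76.0 tilt [-1.1e-03  4.0e-04 -1.0e+00] turn z 0.0017
0.96 [299. 223.  57.  72.]
0.87 [387. 393.  54.  72.]
[[304.33142831 228.52788449]
 [305.06055827 212.49164388]]
```

View pics/w2.png

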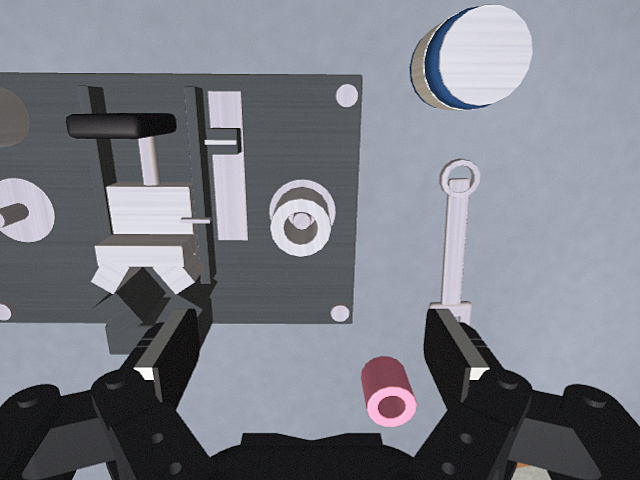

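The wrist view shows the short tube's rim at (301,228), around its post. The right post is bare at (20,212), and the tall tube is parked at (10,115).

```bash
python3 -m creep '{"delta_pos":[[-0.6,-1.1,38],[-0.5,-1.1,40],[0,0,40],[0,0,27],[0,0,10],[0,0,0],[0,0,0],[0,0,0],[0,0,0],[0,0,0],[0,0,0]],"angular":[[0,0,0],[0,0,0],[0,0,0],[0,0,0],[0,0,0],[0,0,0],[0,0,0],[0,0,0],[0,0,0],[0,0,0],[0,0,0]],"claw":[0,0,0,0,0,255,255,255,255,255,255]}' 60
python3 -c "
from h import *
to(570.6,-71.6,27)"
```

```text
t: 9.43
tcp_pos: [628.5, 148.4, 28.7]
eef_rot: [0.124, 0.992, 0.0, 0.001]
ft_force: [-0.3, -0.6, 6.3]
gripper_width: 42.4
grasp_force: 61.0
shift [   2.1 -227.4    1.5] t 9.43 tooly 75.79 tilt [ 2.8e-03  3.0e-04 -1.0e+00]
```

```bash
python3 -m creep '{"delta_pos":[[0,0,-25],[0,0,-35],[0,0,-22],[0.5,-25,0],[0.5,-45,0],[0,-45,0],[0,-45,0],[0,-45,0],[0,-23.5,0],[0,0,0],[0,0,25],[0,0,15],[0,0,0]],"angular":[[0,0,0],[0,0,0],[0,0,0],[0,0,0],[0,0,0],[0,0,0],[0,0,0],[0,0,0],[0,0,0],[0,0,0],[0,0,0],[0,0,0],[0,0,0]],"claw":[255,255,255,255,255,255,255,255,255,255,255,255,255]}' 60
python3 - <<'E'
from h import *
s=telemetry.sense(); d=cams.get_image("wrist"); save(d,"w3.png"); to(570.6,-71.6,28)
E
```

```text
t: 11.05
tcp_pos: [569.0, -71.9, 67.4]
eef_rot: [0.123, 0.992, 0.0, -0.002]
ft_force: [-0.4, -0.2, -1.6]
gripper_width: 42.9
grasp_force: 61.3
shift [-0.7  0.7 40.2] t 11.1 tooly 75.86 tilt [-1.5e-03  4.0e-04 -1.0e+00]
```

View pics/w3.png

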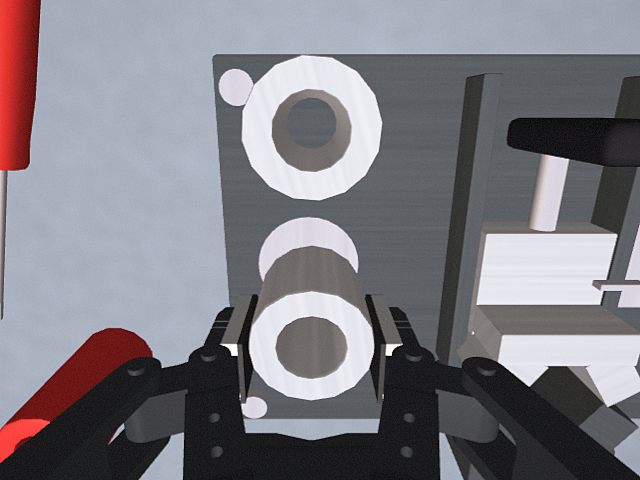

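The short tube hangs over the post's disc, whose centre is near (308,264). The parked tall tube stands upright at (312,127). I'll check the alignment in numbers and then lower.

```bash
python3 - <<'E'
from h import *
s=telemetry.sense(); d=cams.get_image("wrist")
print("disc",onz(d,[(308.5,264),(308.5,217)],12.5,s).round(1)," tube top at z",s["tcp_pos"][2]+28.5, onz(d,[(311.5,345)],s["tcp_pos"][2]+28.5,s).round(1))
print("parked",onz(d,[(312,127)],87,s).round(1)); to(570,-71.6,28)
E
python3 -m creep '{"delta_pos":[[0,0,12],[0,0,15],[0,0,8],[0,0,3],[0,0,0]],"angular":[[0,0,0],[0,0,0],[0,0,0],[0,0,0],[0,0,0]],"claw":[255,255,255,255,255]}' 60
```

```text
disc [[570.6 -73.6  12.5]
 [544.9 -67.   12.5]]  tube top at z 96.71996326236413 [[566.2 -70.9  96.7]]
parked [[497.9 -53.5  87. ]]
shift [ 0.6  0.6 40.8] t 11.15 tooly 75.84 tilt [-0.e+00  1.e-04 -1.e+00] 
t: 11.78
tcp_pos: [570.1, -72.8, 30.5]
eef_rot: [0.124, 0.992, -0.0, -0.0]
ft_force: [-0.4, 0.4, -1.4]
gripper_width: 42.3
grasp_force: 61.3
```

```bash
python3 -m creep '{"delta_pos":[[0,0,1.2],[0,0,0.8],[0,0,0]],"angular":[[0,0,0],[0,0,0],[0,0,0]],"claw":[255,255,255]}' 60
```

```text
t: 12.15
tcp_pos: [570.3, -72.8, 28.9]
eef_rot: [0.124, 0.992, 0.0, 0.0]
ft_force: [0.5, -0.7, -1.4]
gripper_width: 42.2
grasp_force: 61.3
```

```bash
python3 -m creep '{"delta_pos":[[0,0,1],[0,0,0]],"angular":[[0,0,0],[0,0,0]],"claw":[255,255]}' 60
```

```text
t: 12.4
tcp_pos: [570.3, -72.8, 28.7]
eef_rot: [0.124, 0.992, 0.0, 0.0]
ft_force: [-1.6, 0.5, 5.4]
gripper_width: 42.3
grasp_force: 62.1
```

```bash
python3 -m creep '{"delta_pos":[[0,0,0],[0,0,0],[0,0,0],[0,0,-30],[0,0,-45],[0,0,-32],[25,0.4,0],[30,0.4,0],[19,0,0],[0,0,0],[0,0,30],[0,0,40],[0,0,18],[0,0,4.5],[0,0,0],[0,0,0],[0,0,0],[0,0,0],[0,0,0]],"angular":[[0,0,0],[0,0,0],[0,0,0],[0,0,0],[0,0,0],[0,0,0],[0,0,0],[0,0,0],[0,0,0],[0,0,0],[0,0,0],[0,0,0],[0,0,0],[0,0,0],[0,0,0],[0,0,0],[0,0,0],[0,0,0],[0,0,0]],"claw":[0,0,0,0,0,0,0,0,0,0,0,0,0,0,255,255,255,255,255]}' 60
python3 -c "
from h import *
to(498.8,-54,43)"
```

```text
t: 14.78
tcp_pos: [499.6, -54.0, 43.3]
eef_rot: [0.124, 0.992, 0.0, 0.001]
ft_force: [-0.2, -0.3, 5.8]
gripper_width: 42.8
grasp_force: 60.8
shift [ 0.7 -0.2  0.3] t 14.78 tooly 75.79 tilt [ 2.2e-03 -2.0e-04 -1.0e+00]
```

```bash
python3 -m creep '{"delta_pos":[[0,0,-25],[0,0,-40],[0,0,-27],[-20,30,0],[-25,45,0],[-25,45,0],[-5,45,0],[0,40,0],[0,24.5,0],[0,0,0],[0,0,30],[0,0,20],[0,0,0],[0,0,0]],"angular":[[0,0,0],[0,0,0],[0,0,0],[0,0,0],[0,0,0],[0,0,0],[0,0,0],[0,0,0],[0,0,0],[0,0,0],[0,0,0],[0,0,0],[0,0,0],[0,0,0]],"claw":[255,255,255,255,255,255,255,255,255,255,255,255,255,255]}' 60
python3 - <<'E'
from h import *
s=telemetry.sense(); d=cams.get_image("wrist"); save(d,"w4.png"); to(626.8,150.5,43)
E
```

```text
t: 16.52
tcp_pos: [628.2, 149.6, 84.9]
eef_rot: [0.124, 0.992, 0.0, 0.0]
ft_force: [-0.4, -0.8, -1.5]
gripper_width: 42.1
grasp_force: 61.4
shift [ 1.8  0.1 42.2] t 16.57 tooly 75.77 tilt [ 1.6e-03  3.0e-04 -1.0e+00]
```

View pics/w4.png

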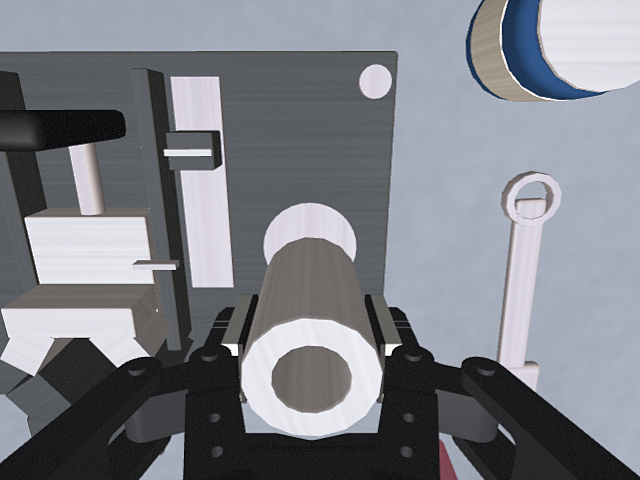

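The tall tube hangs over the left disc (centre about (310,247)), lined up in column. The index line is at (188,153), the pointer at (156,265).

```bash
python3 - <<'E'
from h import *
s=telemetry.sense(); d=cams.get_image("wrist")
print("disc",onz(d,[(310.5,247),(310.5,203)],12.5,s).round(1)); to(626.8,150.5,43)
g=cv2.cvtColor(d["img"],cv2.COLOR_RGB2GRAY).astype(int)
print(g[140:165,185]); print(g[255:275,170])
a=np.radians(-14.1)
p=onz(d,[(188,153),(170,265.5)],41,s); v=p[0]-p[1]; print(v[0]*np.cos(a)+v[1]*np.sin(a))
E
python3 -m creep '{"delta_pos":[[0.8,0,12],[0,0,15],[0,0,10],[0,0,3],[0,0,0]],"angular":[[0,0,0],[0,0,0],[0,0,0],[0,0,0],[0,0,0]],"claw":[255,255,255,255,255]}' 60
```

```text
disc [[626.1 150.4  12.5]
 [600.6 156.9  12.5]]
shift [ 1.8 -0.1 42.4] t 16.62 tooly 75.78 tilt [ 1.8e-03  4.0e-04 -1.0e+00] 
[100  95  94  96  97 100  94  90 126 247 233 227 230 234 234 157  80  93
  92  93  94  93  96  97  94]
[ 35  36  35  39  63 100  98  88 121 236 222 216 223 220  98  75  88  90
  90  93]
-56.896951321306204
t: 17.25
tcp_pos: [626.9, 150.4, 44.1]
eef_rot: [0.124, 0.992, -0.0, -0.0]
ft_force: [0.0, 0.1, -2.1]
gripper_width: 42.3
grasp_force: 61.5
```

```bash
python3 -m creep '{"delta_pos":[[0,0,1],[0,0,0.8],[0,0,0]],"angular":[[0,0,0],[0,0,0],[0,0,0]],"claw":[255,255,255]}' 60
```

```text
t: 17.62
tcp_pos: [627.4, 150.5, 43.4]
eef_rot: [0.124, 0.992, 0.0, 0.0]
ft_force: [-0.4, -1.0, 5.5]
gripper_width: 42.1
grasp_force: 62.0
```

```bash
python3 -m creep '{"delta_pos":[[0,0,0],[0,0,0],[0,0,0],[0,0,-25],[0,0,-40],[0,0,-35]],"angular":[[0,0,0],[0,0,0],[0,0,0],[0,0,0],[0,0,0],[0,0,0]],"claw":[0,0,0,0,0,0]}' 60
python3 - <<'E'
from h import *
s=telemetry.sense(); print(s["joints"].round(2))
b=cams.get_image("top"); h=onz(b,[(315,291.5)],88)[0]; print(h)
a=np.radians(-14.1); c=np.array([598,39.5]); v=h[:2]-c; print(v[0]*np.cos(a)+v[1]*np.sin(a),-v[0]*np.sin(a)+v[1]*np.cos(a)); to(h[0],h[1],170,-14.1)
E
```

```text
t: 18.38
tcp_pos: [627.0, 150.4, 143.6]
eef_rot: [0.124, 0.992, 0.0, 0.0]
ft_force: [-0.7, 0.7, -0.9]
gripper_width: 85.4
grasp_force: 0.0
[-0.31  0.72  0.06  1.62 -0.05  0.81  1.09]
[528.79481148  54.98213037  88.        ]
-70.89185503102362 -1.843737830224537
shift [  74.3 -117.9  -22.5] t 18.43 tooly 75.8 tilt [ 0.0078  0.0021 -1.    ] turn z 1.569
```

```bash
python3 -m creep '{"delta_pos":[[15,-24,-22],[20,-30,0],[20,-30,0],[19,-34,0],[0,0,0],[0,0,0],[0,0,0],[0,0,0],[0,0,0],[0,0,0],[0,0,0],[0,0,0],[0,0,0],[0,0,0]],"angular":[[0,0,0],[0,0,0],[0,0,0],[0,0,0],[0,0,0.175],[0,0,0.175],[0,0,0.175],[0,0,0.175],[0,0,0.175],[0,0,0.175],[0,0,0.175],[0,0,0.175],[0,0,0.169],[0,0,0]],"claw":[110,110,110,110,110,110,110,110,110,110,110,110,110,110]}' 60
python3 - <<'E'
from h import *
s=telemetry.sense(); d=cams.get_image("wrist"); save(d,"w5.png"); to(529.2,55,170,-14.1)
a=np.radians(-14.1)
for x in(-71,): print(proj(d,[[598.5+x*np.cos(a),39+x*np.sin(a),88]],s))
for q in("handle","jaw","mark"):
  for r in nets.masks_of(d,q)[:1]: print(q,r["p"],np.round(r["box"]))
E
```

```text
t: 20.18
tcp_pos: [526.2, 54.3, 164.3]
eef_rot: [0.788, 0.616, -0.0, 0.0]
ft_force: [-0.4, 0.1, -0.3]
gripper_width: 48.4
grasp_force: 0.0
shift [ 1.4  2.8 -5.7] t 20.23 tooly -13.89 tilt [-2.e-04 -4.e-04 -1.e+00] turn z 0.0037
[[316.62751569 244.45850728]]
handle 0.98 [403. 221. 200. 131.]
mark 0.71 [406. 222. 198. 124.]
```

View pics/w5.png

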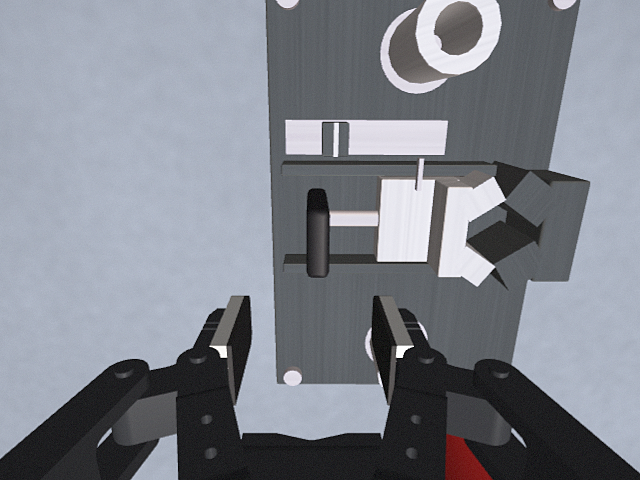

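The wrist view shows the handle top at (318,232), the index line at (336,138), the pointer at (420,172) and the tall tube seated upper right.

Run:
```python
from h import *
s=telemetry.sense(); d=cams.get_image("wrist")
g=cv2.cvtColor(d["img"],cv2.COLOR_RGB2GRAY).astype(int)
print(g[138,318:352]); print(g[172,408:432]); print(g[230,300:340])
h=onz(d,[(318,232.5)],88,s)[0]; print("handle",h.round(1)); to(h[0],h[1],48,-14.1)
a=np.radians(-14.1)
p=onz(d,[(336,138),(420.5,172)],41,s); v=p[0]-p[1]; print(p,v[0]*np.cos(a)+v[1]*np.sin(a))
```

```text
[218 220 229 194  34  96 101 102  97 102  99 101  99  98  86 173 247 238
 238 231 145  87  96  93 101 101  99 101  97  88 126 197 224 223]
[ 97  96 100  95  95  97  97  94  74  88 175 233 227 233 202  81  94  95
  97  99  99 101  98  99]
[ 98 100  97 102 103  95  46  19  35  32  36  43  53  48  60  64  67  71
  78  80  84  87  98  96  76  69  55  46  28  66 108 101  99 101 102  99
 101 105  99  99]
handle [532.2  63.2  88. ]
shift [ 10.1   3.6 116.5] t 20.43 tooly -14.01 tilt [ 1.e-04  3.e-04 -1.e+00] turn z 0.0016
[[556.48204203 109.23859943  41.        ]
 [607.10587599  73.48948109  41.        ]] -57.80766175040845
```

```bash
python3 -m creep '{"delta_pos":[[1.8,1.7,25],[1.8,1.6,35],[0,0,35],[0,0,16],[0,0,5],[0,0,0],[0,0,0],[0,0,0],[0,0,0],[0,0,0]],"angular":[[0,0,0],[0,0,0],[0,0,0],[0,0,0],[0,0,0],[0,0,0],[0,0,0],[0,0,0],[0,0,0],[0,0,0]],"claw":[110,110,110,110,110,110,255,255,255,255]}' 80
python3 - <<'E'
from h import *
s=telemetry.sense(); d=cams.get_image("wrist"); save(d,"w6.png"); to(530,57,48,-14.1)
E
```

```text
t: 21.68
tcp_pos: [530.9, 57.0, 49.4]
eef_rot: [0.789, 0.615, 0.001, 0.0]
ft_force: [-1.1, 0.8, 5.3]
gripper_width: 13.3
grasp_force: 78.1
shift [-0.2 -0.8  1.4] t 21.73 tooly -14.1 tilt [ 1.4e-03  5.0e-04 -1.0e+00] turn z 0.0001
```

View pics/w6.png

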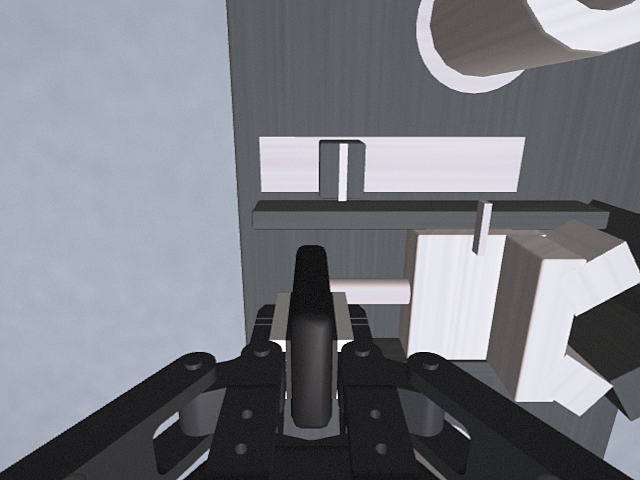

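The handle is held between the pads. The index line is at (343,172) and the pointer at (485,215). I'll pull most of the way and then measure.

```bash
python3 -m creep '{"delta_pos":[[0,-6,0],[0,-10,0],[0,-10,0],[0,-10,0],[0,-10,0],[0,-6,0],[0,-3,0],[0,0,0],[0,0,0]],"angular":[[0,0,0],[0,0,0],[0,0,0],[0,0,0],[0,0,0],[0,0,0],[0,0,0],[0,0,0],[0,0,0]],"claw":[255,255,255,255,255,255,255,255,255]}' 80
python3 - <<'E'
from h import *
s=telemetry.sense(); d=cams.get_image("wrist"); save(d,"w7.png",(220,100,540,340),2.5); to(530,57,48,-14.1)
E
```

```text
t: 22.85
tcp_pos: [483.1, 69.1, 49.5]
eef_rot: [0.789, 0.615, 0.004, 0.004]
ft_force: [11.3, -2.6, -3.9]
gripper_width: 13.0
grasp_force: 78.6
shift [-0.2 48.4  2. ] t 22.9 tooly -14.16 tilt [ 0.0113 -0.0022 -0.9999] turn z -0.0011
```

View pics/w7.png

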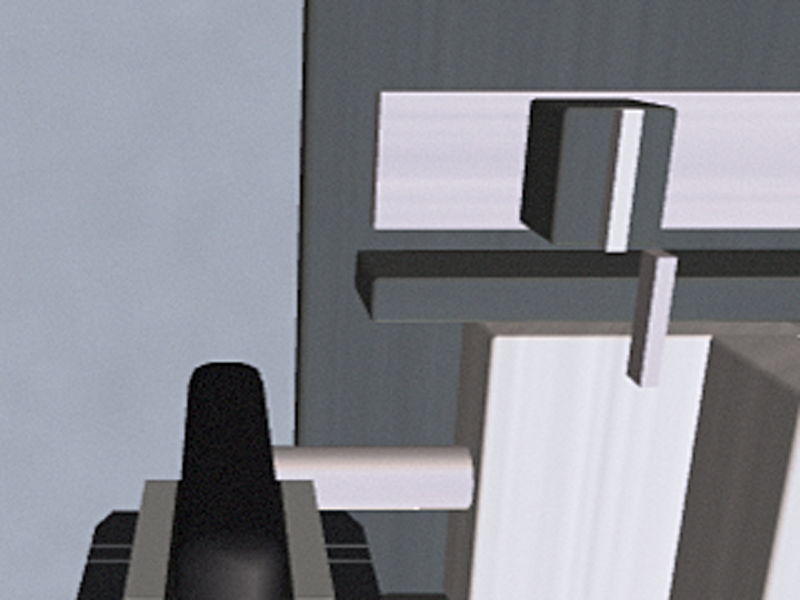

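In the crop, the index line's top face runs (632,110)→(618,250) and the pointer's (666,257)→(651,385). Now the remaining gap.

```bash
cat >> h.py <<'E'
def jx(d,s,crop,o=(220,100),k=2.5):
    p=onz(d,[(x/k+o[0],y/k+o[1]) for x,y in crop],41,s)[:,:2]; a=np.radians(-14.1)
    return (p@[np.cos(a),np.sin(a)]).round(2),(p@[-np.sin(a),np.cos(a)]).round(2)
E
python3 - <<'E'
from h import *
s=telemetry.sense(); d=cams.get_image("wrist")
print(jx(d,s,[(632,110),(618,250),(666,257),(651,385)]),s["ft_force"],s["tcp_pos"])
g=cv2.cvtColor(d["img"],cv2.COLOR_RGB2GRAY).astype(int)
print(g[170,455:482],g[218,465:500])
E
```

```text
(array([512.65, 513.16, 520.96, 521.44]), array([251.16, 229.49, 228.33, 206.62])) [10.70875272 -2.4471262  -3.04234822] [483.0545034   69.04463145  49.45923923]
[ 95  92  95  96  96  95  96  89  80  77  93 183 236 227 226 227 226 232
 203  94  85  91  95  93  93  95  94] [ 99  92  95  98  94  96  95  97  97  89  73  75  79  77  68  84 169 223
 216 211 211 212 220 181  82  96  94  97  96  91  96  93  92  96  97]
```

```bash
python3 -m creep '{"delta_pos":[[0,-4,0],[0,-4,0],[0,-0.5,0],[0,0,0],[0,0,0],[0,0,0]],"angular":[[0,0,0],[0,0,0],[0,0,0],[0,0,0],[0,0,0],[0,0,0]],"claw":[255,255,255,255,255,255]}' 80
python3 - <<'E'
from h import *
s=telemetry.sense(); d=cams.get_image("wrist"); save(d,"w8.png",(380,120,540,260),5)
print(s["tcp_pos"],s["ft_force"])
E
```

```text
t: 23.7
tcp_pos: [475.5, 71.0, 49.5]
eef_rot: [0.789, 0.614, 0.004, 0.005]
ft_force: [13.4, -3.9, -4.6]
gripper_width: 13.0
grasp_force: 78.9
[475.50775979  70.98137955  49.46923677] [13.39913681 -3.93407229 -4.56169211]
```

View pics/w8.png

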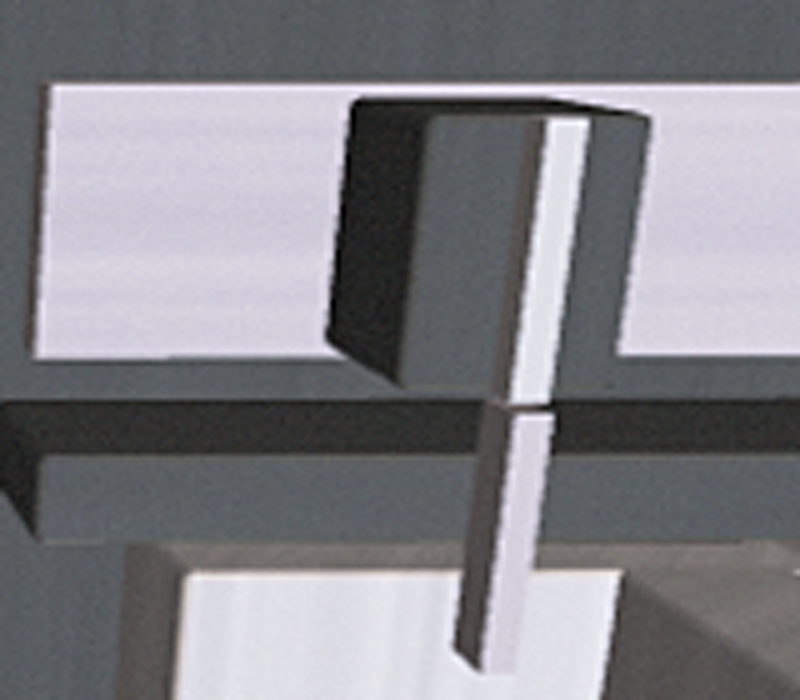

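The pointer (532,412) meets the index line (531,400) to within about 0.3 mm. One last numeric check on the tubes before handing in.

Run:
```python
from h import *
for n in("scene","top"):
    d=cams.get_image(n)
    for q,c,h in(("tall_spacer",(626.6,150.4),75),("short_spacer",(570.5,-72.3),45)):
        t=np.linspace(0,2*np.pi,60); X=[(c[0]+22*np.cos(u),c[1]+22*np.sin(u),z) for z in(12,12+h) for u in t]
        p=proj(d,X); lo,hi=p.min(0),p.max(0); print(n,q,"expect",np.r_[(lo+hi)/2,hi-lo].round(),[(round(float(r["p"]),2),np.round(r["box"]).tolist()) for r in nets.masks_of(d,q)])
    for q in("tin","wrench","screwdriver"): print(q,[np.round(r["box"]).tolist() for r in nets.masks_of(d,q)][:1])
s=telemetry.sense(); print(s["tcp_pos"],s["t"],s["gripper_width"])
```

```text
scene tall_spacer expect [389. 243.  28.  48.] [(0.91, [390.0, 243.0, 28.0, 46.0]), (0.71, [189.0, 264.0, 32.0, 49.0])]
scene short_spacer expect [263. 246.  25.  34.] [(0.92, [448.0, 321.0, 30.0, 37.0]), (0.72, [327.0, 221.0, 47.0, 64.0]), (0.18, [390.0, 243.0, 31.0, 50.0])]
tin [[438.0, 220.0, 34.0, 44.0]]
wrench [[356.0, 233.0, 12.0, 16.0]]
screwdriver [[189.0, 237.0, 51.0, 54.0]]
top tall_spacer expect [265. 242.  27.  28.] [(0.81, [266.0, 241.0, 25.0, 27.0]), (0.74, [448.0, 249.0, 33.0, 26.0])]
top short_spacer expect [381. 270.  25.  25.] [(0.74, [323.0, 261.0, 177.0, 135.0]), (0.6, [380.0, 273.0, 22.0, 19.0])]
tin [[200.0, 286.0, 41.0, 34.0]]
wrench [[211.0, 214.0, 29.0, 76.0]]
screwdriver [[447.0, 316.0, 43.0, 85.0]]
[475.51122328  70.97158817  49.46030414] 24.35 12.885688952366333
```

Run:
```python
from h import *
d=cams.get_image("scene"); g=cv2.cvtColor(d["img"],cv2.COLOR_RGB2GRAY).astype(int)
print(g[222:272,263]); print(g[248,240:290]); print(g[235,240:290])
c=(570.5,-72.3); print(proj(d,[c+(12,),c+(57,),(c[0]+22,c[1],57),(c[0]-22,c[1],57),(c[0]+22,c[1],12)]).round(1))
```

```text
[134 135 127  94  69  67 101 163 180 172 150 139 139 139 140 140 145 165
 179 179 163 146 141 139 141 139 140 141 140 140 139 139 139 138 137 138
 136 137 134 140 160 159 122  83  70  70  70  71  72  71]
[124  98  74  68  69  70  70  70  69  68  71  92 119 131 133 138 140 142
 143 145 144 142 141 140 134 130 127 124 121 116 111 105  99  93  84  73
  70  69  71  70  71  71  70  71  69  70  70  70  69  70]
[131 131 131 131 120  84  68  69  67  69 105 165 178 177 177 164 117  96
 102 112 120 129 136 139 140 141 142 140 140 159 174 177 180 168 127  82
  68  69  70  70  68  69  70  69  70  69  70  70  69  71]
[[263.5 255.3]
 [262.3 235.4]
 [263.8 242.2]
 [260.9 228.7]
 [265.  262.3]]
```

```bash
python3 -c "
from plant import workorder
print(workorder.job_done())"
```

```text
the job is handed in; nothing more can be done
None
```

The job is handed in: the tall tube is seated on the left post and the short one on the right, and the jaw is still held with its pointer within about 0.3 mm of the index line. The wrench, screwdriver and tin were not touched, and it took about 24 s of the 67 s allowed.

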